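# Shut down the kiln controller and hold its cover ready for the screws

### The arm

A 7-joint arm with a two-finger parallel gripper is mounted at the origin on a cart in front of the work surface, level with it; the furniture and walls round the work are solid. World frame = base frame: x ahead of the robot, y to its left, z up, the work surface at z = 0. Lengths are in m, angles in degrees, forces in N, time in s.
With the tool pointing down it reaches from about 0.4 to 0.9 m from the base axis. Payload 5.5 kg.
Tool frame: the origin (TCP) lies between the finger pads; the fingertips stand 14 mm ahead of it and the grasp point (between the pads) lies 5 mm behind it (r.tip_extent is the z of the fingertips in the tool frame, in m); z points along the fingers, y is the direction in which the jaws open and shut (so a half turn about z gives the same grasp; the last joint's range is limited). The gripper opens to 92 mm and grips with 3 to 60 N. Pads are 19 mm wide; open, the fingers measure 130 mm over their backs; the gripper's body (75 mm by 190 mm) begins 47 mm behind the grasp point.
Start: joints at [83.95, 28.699, -24.465, 88.831, 12.651, 65.22, -12.049], TCP at [0.234, -0.606, 0.241] pointing down, gripper open.
Joint ranges: [-164.97, 164.97], [-17.58, 116.51], [-87.97, 89.64], [11.32, 138.91], [-80.73, 260.73], [10.89, 115.49], [-147.41, 147.41]. Speed limits (degrees/s): [147.25, 147.25, 180, 180, 180, 180, 180].

### API

Orientations are given as a 3x3 rotation matrix whose columns are the frame's x, y, z axes.
In Python, from rig import r gives the robot as it stands. The module is installed in compiled form; this text tells all that it offers. Calls block until the motion is done:
- r.move_ptp(position, orientation): joint-space move of the TCP to a pose.
- r.move_l(position, frame=None, velocity=0.15, threshold=None): straight line of the TCP; frame=None keeps the orientation; velocity is the mean speed in m/s. With threshold (N) it stops when the force on the tool has changed by that much, and returns True; else False.
- r.move_joints(angles): joint-space move.
- r.grip(opening, squeeze=None): opening from 0.0 (shut) to 1.0 (fully open); squeeze is the grip in N (None keeps the last); returns when the fingers have stopped.
- r.wait(seconds).
- r.solve_ik(position, orientation): joint angles nearest the present ones, or None.
- r.read_camera(name): name is "scene" or "top"; returns the picture (400x640x3 uint8, red, green, blue); there is no depth.
- r.camera_params(name): a dict with "fx", "fy", "cx", "cy" (pixels), "k1" (the pictures are not rectified: a ray, as slopes to the right and down, at radius r is drawn at 1 + k1 r^2 times it, then the intrinsics apply), "R" (3x3) and "t" (3): a world point X has camera coordinates R X + t. Camera axes: x right, y down, z forward; pixel columns grow to the right and rows downward; lengths in m; the calibration is good to about 2 mm. A picture is of the moment at which its call begins. camera_params takes no time and is no camera call.
A pose or a line that the arm cannot do raises r.MotionError and nothing moves.
- r.hand_in(): hands the job in, once; it reports no verdict.
Readings, each from a call of its own:
- r.get_clock(): time.
- r.get_q(): joint angles.
- r.get_joint_velocities(): joint speeds.
- r.get_effort(): joint torques, N m.
- r.get_position(): TCP position.
- r.get_ee_rot(): TCP orientation.
- r.get_force(): force on the tool from outside, world axes, zero at the start.
- r.get_wrist_torque(): the same for the moment, N m.
- r.get_finger_gap(): opening from 0.0 (shut) to 1.0 (fully open).
Only numpy, scipy, OpenCV 4.12 (cv2) and the standard library are available. Lean on these libraries where they do the work, as an engineer would, in place of code of your own. Each camera call takes 0.05 s, during which the arm holds its last target.

### The job

Key in the kiln controller's shutdown code by pressing its spring keys fully down one at a time: the round key, then the square key, then the long key. Then pick up the aluminium cover by its grip and hold it level, hovering about 15 mm above the open bay without touching it, each of its three holes centred over its threaded hole so that the whole thread shows through and the screws can be put in. Finish while still holding the cover there, and leave the cup, jar, brush and bowl where they are.

Things in the scene. Friction and masses are not known exactly. Their poses are not given: they have to be found in the camera images.
- controller: Grey kiln controller box lying on the table, fixed, 194 x 150 x 50 mm (x, y, z). Origin: on the table under its middle; z up, -x is the front with the key panel (top 40 mm above the table, tops of the keys 54 mm), +x the back with the open terminal bay (125 x 150 mm, rims 50 mm above the table; bay centre at x +32.5 mm; a cable gland sticks out 20 mm at the back).
- cover: Loose aluminium cover, flat plate 121 x 146 x 5 mm (x, y, z), about 0.3 kg, lying on the table with its black grip block up. Origin: centre of the plate's underside, z up. Three through holes of 14 mm diameter: two at the left (+y) end, one in the middle of the right (-y) end. It fits the bay when its x and y axes point the same way as the controller's; it starts within about 0.8 rad of that.
- cover_grip (a point): Middle of the cover with its grip, on its centre line 25 mm above the plate's underside. The grip is a block 64 mm long (along the cover's x), 16 mm wide (along y), from 5 to 45 mm above the underside; axes as the cover's.
- hole_a (a point): Centre of the cover's far left hole, at the plate's underside; at (+42, +55) mm in the cover's x, y.
- thread_a (a point): Centre of the mouth of the controller's far left threaded hole (6 mm bore in a round aluminium pillar of 18 mm diameter inside the bay); its top is level with the bay's rims, 50 mm above the table. hole_a of the cover belongs over it.
- hole_b (a point): Centre of the cover's near left hole, at the plate's underside; at (-42, +55) mm in the cover's x, y.
- thread_b (a point): Centre of the mouth of the controller's near left threaded hole (6 mm bore in a round aluminium pillar of 18 mm diameter inside the bay); its top is level with the bay's rims, 50 mm above the table. hole_b of the cover belongs over it.
- hole_c (a point): Centre of the cover's right hole, at the plate's underside; at (0, -57) mm in the cover's x, y.
- thread_c (a point): Centre of the mouth of the controller's right threaded hole (6 mm bore in a round aluminium pillar of 18 mm diameter inside the bay); its top is level with the bay's rims, 50 mm above the table. hole_c of the cover belongs over it.
- key_round_top (a point): Centre of the top face of the round key, cap 23 mm in diameter; white, one of three in a row 46 mm apart along the controller's y on the front panel; which key is in which place varies. It stands about 11 mm proud of its bezel and moves down 5 mm when pressed.
- key_round (a joint): Travel of the round key in m: 0 up, 0.005 fully down. A spring returns it; it takes about 1 N to start and 4.6 N at the bottom.
- key_square_top (a point): Centre of the top face of the square key, cap 23 x 23 mm; white, one of three in a row 46 mm apart along the controller's y on the front panel; which key is in which place varies. It stands about 11 mm proud of its bezel and moves down 5 mm when pressed.
- key_square (a joint): Travel of the square key in m: 0 up, 0.005 fully down. A spring returns it; it takes about 1 N to start and 4.6 N at the bottom.
- key_bar_top (a point): Centre of the top face of the long key, cap 12 x 34 mm (x, y); white, one of three in a row 46 mm apart along the controller's y on the front panel; which key is in which place varies. It stands about 11 mm proud of its bezel and moves down 5 mm when pressed.
- key_bar (a joint): Travel of the long key in m: 0 up, 0.005 fully down. A spring returns it; it takes about 1 N to start and 4.6 N at the bottom.
- cup: Bisque cup, 65 mm wide, 67 mm high, a bystander to leave alone. Origin: centre of its underside.
- jar: Glaze jar, 54 mm wide, 62 mm high, a bystander to leave alone. Origin: centre of its underside.
- brush: Flat brush lying on the table, 184 mm long, a bystander to leave alone. Origin: centre of its underside.
- bowl: Small bowl, 124 mm wide, 45 mm high, a bystander to leave alone. Origin: centre of its underside.
Not all that is in view belongs to the job. Of the things shaped like the cover, the aluminium one is meant.

How it is judged (in metres and radians):
On the way, in this order (a step that is already met when the one before it is completed fails the run):
1. the round key is pressed fully down, the other two being up (value of joint key_round above 0.004 m and value of joint each of key_square, key_bar below 0.0015 m), for 0.1 s.
2. the square key is pressed fully down, the other two being up (value of joint key_square above 0.004 m and value of joint each of key_round, key_bar below 0.0015 m), for 0.1 s.
3. the long key is pressed fully down, the other two being up (value of joint key_bar above 0.004 m and value of joint each of key_round, key_square below 0.0015 m), for 0.1 s.
4. the cover is lifted off the table by its grip, all keys being up (height (world z) of cover_grip above 0.06 m and contact force between cover and the fingers above 1 N and value of joint each of key_round, key_square, key_bar below 0.0015 m), for 0.2 s.
At the end, for the whole second after the job is handed in: The cover is held in the fingers, still, level (within 0.1 rad) and clear of the controller, the underside at each hole 6 to 25 mm above the threads' mouths, each of its three hole centres within 4 mm horizontally of its thread's centre, and all three keys are up (horizontal distance between hole_a and thread_a below 0.004 m and z of hole_a in the frame of controller between 0.056 and 0.075 m and horizontal distance between hole_b and thread_b below 0.004 m and z of hole_b in the frame of controller between 0.056 and 0.075 m and horizontal distance between hole_c and thread_c below 0.004 m and z of hole_c in the frame of controller between 0.056 and 0.075 m and angle between cover's own z axis and vertical below 0.1 rad and linear speed of cover below 0.02 m/s and contact force between cover and the fingers above 1 N and contact force between cover and controller below 0.2 N and value of joint each of key_round, key_square, key_bar below 0.0015 m); the arm keeps its last pose, push and grip.
It fails at once if the bisque cup is moved more than 20 mm (distance of cup from where it was at the start of the episode above 0.02 m).
It fails at once if the glaze jar is moved more than 20 mm (distance of jar from where it was at the start of the episode above 0.02 m).
It fails at once if the flat brush is moved more than 20 mm (distance of brush from where it was at the start of the episode above 0.02 m).
It fails at once if the small bowl is moved more than 20 mm (distance of bowl from where it was at the start of the episode above 0.02 m).
It also fails if it takes over 58 s, if anything falls off the work surface, if the arm or the gripper's body presses on something with over 40 N, if the wrist force passes 120 N, or if a joint passes its speed limit or range.

## Working session

There is one attempt and no reset: what is moved stays moved. The work goes in short steps, each a Python script; the robot and the scene stay as the last script left them, time stands still between calls to the robot, and variables do not carry over. Pictures are saved under pics/ and viewed, and the job is handed in when it is done.

```bash
mkdir -p pics; python3 - <<'E'
from rig import r
import cv2
for n in("scene","top"):
    im=r.read_camera(n); cv2.imwrite(f"pics/{n}0.png",im[:,:,::-1]); p=r.camera_params(n); print(n,p)
print(r.get_clock(),r.tip_extent,r.get_position(),r.get_force())
E
```

```text
scene {'fx': 520.8231205238022, 'fy': 520.8231205238022, 'cx': 313.6910787146347, 'cy': 198.47246430468368, 'k1': 0.0017570626733493895, 'R': array([[ 0.56124184, -0.82758557, -0.01047494],
       [-0.54635011, -0.36095084, -0.75578836],
       [ 0.6216986 ,  0.42990304, -0.65473218]]), 't': array([-0.31649016,  0.39078656,  1.58500625])}
top {'fx': 366.20717861337323, 'fy': 366.20717861337323, 'cx': 318.27109733533945, 'cy': 201.8732599970015, 'k1': -0.044361423086674144, 'R': array([[ 0.03134015, -0.99946549, -0.00930259],
       [-0.98442725, -0.02925521, -0.17334104],
       [ 0.17297624,  0.01459026, -0.98481793]]), 't': array([-0.00630318,  0.61148679,  1.17589617])}
0.1 0.014 [ 0.23408024 -0.60575697  0.23979445] [-0.24594913 -0.40711611  0.0380471 ]
```

View pics/scene0.png

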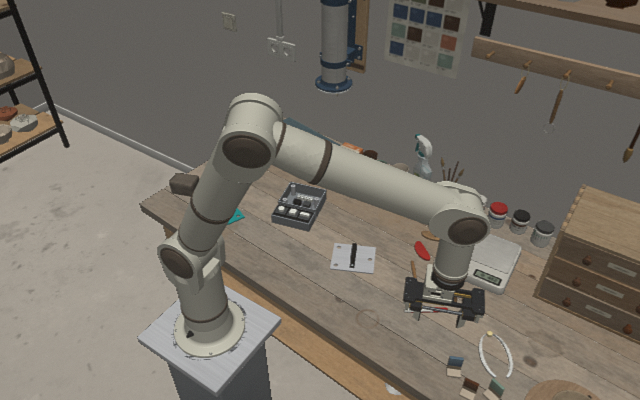

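View pics/top0.png

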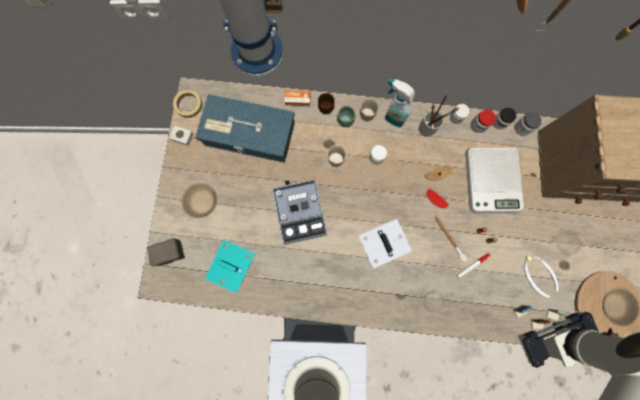

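The top view shows the controller at about (300,212), its keys on the robot side at about (289,232), (302,229) and (317,226). The aluminium cover is at (386,243), and the teal lookalike is at (231,265). I'll enlarge both areas.

```bash
python3 - <<'E'
import cv2
t=cv2.imread("pics/top0.png"); s=cv2.imread("pics/scene0.png")
cv2.imwrite("pics/t1.png",cv2.resize(t[170:280,265:425],None,fx=5,fy=5,interpolation=cv2.INTER_CUBIC))
cv2.imwrite("pics/s1.png",cv2.resize(s[175:285,260:390],None,fx=5.4,fy=5.4,interpolation=cv2.INTER_CUBIC))
E
```

```text
(no output)
```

View pics/t1.png

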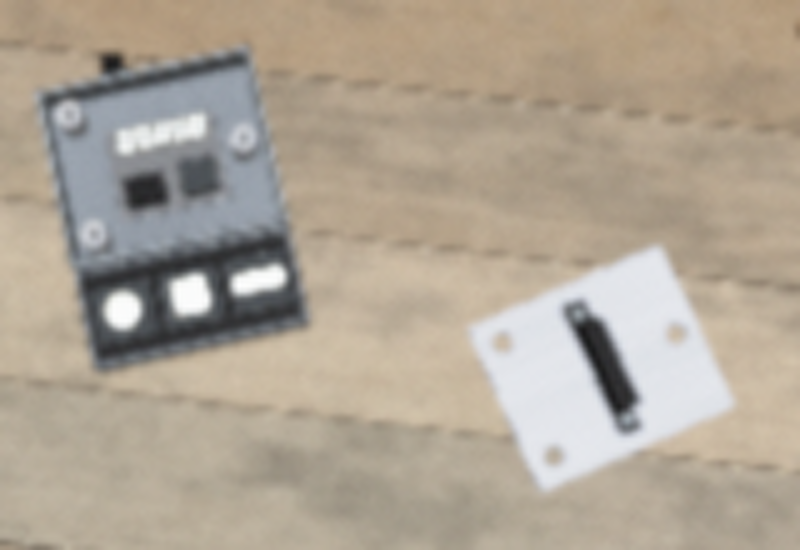

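View pics/s1.png

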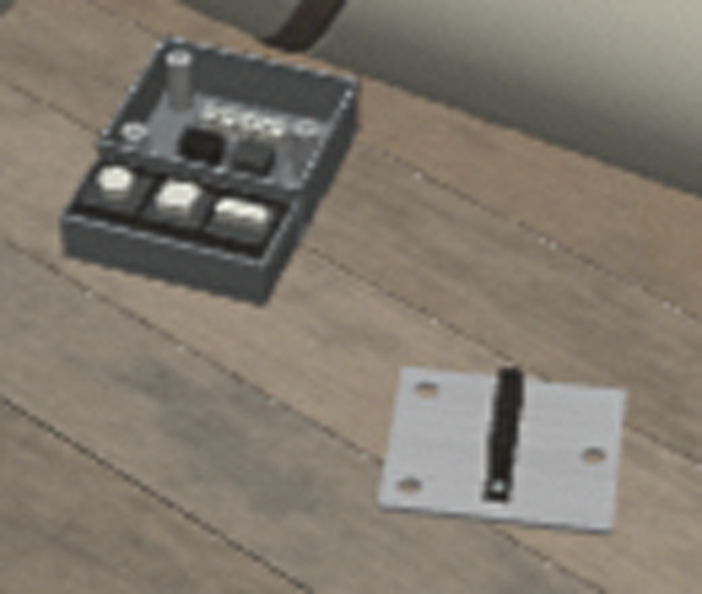

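The row from left to right is round, square, long, with +x pointing away from the robot. Next I'll measure blob centroids in both views and triangulate them.

```bash
cat > h.py <<'E'
import numpy as np, cv2
from scipy.optimize import least_squares
def project(P,p):
    X=np.atleast_2d(P)@np.array(p['R']).T+p['t']; s=X[:,:2]/X[:,2:]
    s=s*(1+p['k1']*(s**2).sum(1,keepdims=True))
    return s*[p['fx'],p['fy']]+[p['cx'],p['cy']]
def ray(uv,p):
    d=(np.array(uv,float)-[p['cx'],p['cy']])/[p['fx'],p['fy']]; s=d.copy()
    for _ in range(10): s=d/(1+p['k1']*(s@s))
    R=np.array(p['R']); v=R.T@np.array([s[0],s[1],1]); return -R.T@p['t'], v/np.linalg.norm(v)
def plane(uv,p,z):
    c,v=ray(uv,p); return c+v*(z-c[2])/v[2]
def tri(a,pa,b,pb):
    ca,va=ray(a,pa);cb,vb=ray(b,pb)
    A=np.c_[va,-vb]; k=np.linalg.lstsq(A,cb-ca,rcond=None)[0]
    P=ca+va*k[0];Q=cb+vb*k[1]; return (P+Q)/2,np.linalg.norm(P-Q)
def blob(g,uv,rad,lo,dark=False):
    """intensity weighted centroid in a window; lo threshold"""
    u,v=int(round(uv[0])),int(round(uv[1])); u0,v0=u-rad,v-rad
    w=g[v0:v+rad+1,u0:u+rad+1].astype(np.float32); w=(lo-w) if dark else (w-lo)
    w=np.clip(w,0,None); n,l,st,c=cv2.connectedComponentsWithStats((w>0).astype(np.uint8))
    if n>1: 
        k=1+np.argmax(st[1:,4]); w=w*(l==k)
    m=cv2.moments(w); return np.array([u0+m['m10']/m['m00'],v0+m['m01']/m['m00']]), int((w>0).sum())
E
python3 - <<'E'
from rig import r
from h import *
T=cv2.imread("pics/top0.png",0);S=cv2.imread("pics/scene0.png",0)
pt,ps=r.camera_params("top"),r.camera_params("scene")
ft=lambda x,y:(265+(x+.5)/5-.5,170+(y+.5)/5-.5); fs=lambda x,y:(260+(x+.5)/5.4-.5,175+(y+.5)/5.4-.5)
for name,a,b,rad in [("round",(122,311),(115,183),6),("square",(191,294),(179,200),6),("bar",(259,279),(240,213),7)]:
    ca,na=blob(T,ft(*a),rad,150);cb,nb=blob(S,fs(*b),rad-2,110)
    P,e=tri(ca,pt,cb,ps);print(name,ca.round(2),na,cb.round(2),nb,P.round(4),round(e,4),'top@54',plane(ca,pt,.054).round(4)[:2],'sc@54',plane(cb,ps,.054).round(4)[:2])
for name,a,b in [("tha",(68,115),(180,60)),("thb",(92,234),(134,132)),("thc",(244,139),(306,128))]:
    ca,na=blob(T,ft(*a),3,150);cb,nb=blob(S,fs(*b),3,110)
    P,e=tri(ca,pt,cb,ps);print(name,ca.round(2),na,cb.round(2),nb,P.round(4),round(e,4),'top@50',plane(ca,pt,.05).round(4)[:2],plane(cb,ps,.05).round(4)[:2])
for name,a,b in [("ha",(503,342),(427,388)),("hb",(553,455),(410,485)),("hc",(677,334),(594,456))]:
    ca,na=blob(T,ft(*a),3,200,True);cb,nb=blob(S,fs(*b),3,150,True)
    P,e=tri(ca,pt,cb,ps);print(name,ca.round(2),na,cb.round(2),nb,P.round(4),round(e,4),'top@2',plane(ca,pt,.003).round(4)[:2],plane(cb,ps,.003).round(4)[:2])
print(T[180:190,275:283])
print(S[181:190,290:297])
print(T[234:243,361:370]);print(S[244:250,335:343])
E
```

```text
round [289.09 231.58] 49 [280.9  207.67] 30 [0.5082 0.1062 0.0543] 0.0011 top@54 [0.5085 0.1058] sc@54 [0.5081 0.1069]
square [302.64 228.56] 57 [292.55 210.63] 38 [0.5197 0.0618 0.0532] 0.0012 top@54 [0.52   0.0613] sc@54 [0.5187 0.0618]
bar [316.26 225.55] 51 [304.34 213.38] 35 [0.531  0.0171 0.0537] 0.0014 top@54 [0.5314 0.0165] sc@54 [0.5302 0.0174]
tha [278.   192.43] 27 [292.56 185.49] 9 [0.6405 0.15   0.0489] 0.0003 top@50 [0.6404 0.1498] [0.6394 0.1493]
thb [283.   215.76] 41 [284.6  198.78] 14 [0.5614 0.1295 0.0479] 0.0006 top@50 [0.5613 0.129 ] [0.5593 0.1282]
thc [312.85 196.58] 40 [316.11 198.23] 24 [0.6294 0.0319 0.0482] 0.0015 top@50 [0.6296 0.0313] [0.6271 0.0313]
ha [365.08 237.98] 9 [338.6  246.27] 8 [ 0.4984 -0.1507  0.0073] 0.0011 top@2 [ 0.4991 -0.1516] [ 0.5015 -0.1482]
hb [375.3  260.76] 12 [335.56 264.29] 10 [ 0.4222 -0.1863  0.0061] 0.0012 top@2 [ 0.4227 -0.1872] [ 0.4242 -0.1845]
hc [399.9  236.05] 9 [369.56 258.59] 10 [ 0.5082 -0.2698  0.0069] 0.002 top@2 [ 0.5092 -0.2715] [ 0.5107 -0.2676]
[[147 146 145 153 165 165 159 155]
 [163 162 163 166 170 169 160 156
[... 425 characters left out ...]
168 104  66]
 [ 71 155 155 169 161  96  66]
 [ 58  87 100 102  99  74  65]
 [ 58  83  93  97  93  75  68]
 [ 60  84  95 100  95  74  69]]
[[210 219 223 226 227 227 227 227 227]
 [224 226 226 226 224 223 226 226 225]
 [228 227 223 213 202 207 220 224 225]
 [227 224 213 198 188 195 213 224 225]
 [225 221 208 193 188 193 209 223 225]
 [223 222 211 196 192 194 209 223 227]
 [221 224 222 212 209 208 219 226 228]
 [214 224 227 224 222 223 225 227 227]
 [200 222 228 228 227 227 227 227 226]]
[[172 175 173 174 171 174 172 171]
 [173 173 168 156 164 172 173 173]
 [168 161 126 106 109 123 158 170]
 [169 159 142 140 134 134 160 168]
 [171 171 164 152 153 153 165 171]
 [171 171 170 172 172 170 169 171]]
```

```bash
cat > meas.py <<'E'
from h import *
def fit(model,pts):
    m,q=np.array(model,float),np.array(pts)[:,:2]; mc,qc=m.mean(0),q.mean(0)
    a=m-mc;b=q-qc; th=np.arctan2((a[:,0]*b[:,1]-a[:,1]*b[:,0]).sum(),(a*b).sum())
    R=np.array([[np.cos(th),-np.sin(th)],[np.sin(th),np.cos(th)]]); t=qc-R@mc
    return th,t,np.linalg.norm(m@R.T+t-q,axis=1)
TH=[(.0745,.055),(-.0095,.055),(.0325,-.057)]; HO=[(.042,.055),(-.042,.055),(0,-.057)]
E
python3 - <<'E'
from rig import r
from meas import *
T=cv2.imread("pics/top0.png",0);S=cv2.imread("pics/scene0.png",0)
pt,ps=r.camera_params("top"),r.camera_params("scene")
for lo,lo2 in ((185,115),(195,130)):
  A=[blob(T,c,4,lo)[0] for c in((278.4,192.6),(283.2,216.4),(313.6,197.4))]
  B=[blob(S,c,3,lo2)[0] for c in((292.9,185.6),(284.4,199),(316.2,198.3))]
  print(np.round(A,2).tolist(),np.round(B,2).tolist())
  Pt=[plane(c,pt,.05) for c in A];Ps=[plane(c,ps,.05) for c in B]; Tr=[tri(a,pt,b,ps)[0] for a,b in zip(A,B)]
  for n,P in(("top",Pt),("sc",Ps),("tri",Tr)):
    th,t,e=fit(TH,P);print(n,'ctrl',np.degrees(th).round(2),t.round(4),(e*1e3).round(1),np.round([p[2] for p in P],4))
for lo,lo2 in ((218,166),(210,160)):
  A=[blob(T,c,3,lo,True)[0] for c in((365,238),(375.3,260.7),(400,236))]
  B=[blob(S,c,3,lo2,True)[0] for c in((338.6,246.5),(335.5,264.5),(369.6,259))]
  print(np.round(A,2).tolist(),np.round(B,2).tolist())
  Pt=[plane(c,pt,.003) for c in A];Ps=[plane(c,ps,.003) for c in B]; Tr=[tri(a,pt,b,ps)[0] for a,b in zip(A,B)]
  for n,P in(("top",Pt),("sc",Ps),("tri",Tr)):
    th,t,e=fit(HO,P);print(n,'cover',np.degrees(th).round(2),t.round(4),(e*1e3).round(1),np.round([p[2] for p in P],4))
# outline and grip
m=((T>205)*255).astype(np.uint8); n,l,st,c=cv2.connectedComponentsWithStats(m); k=l[255,388] or l[230,372]
cs,_=cv2.findContours((l==k).astype(np.uint8),cv2.RETR_EXTERNAL,cv2.CHAIN_APPROX_NONE); rc=cv2.minAreaRect(cs[0]);print(rc)
P=[plane(x,pt,.005) for x in cv2.boxPoints(rc)];print('outline corners',np.round(P,4).tolist(),np.mean(P,0).round(4))
R=[]
for I,p,win,th in((T,pt,(376,226,399,262),110),(S,ps,(347,241,360,270),70)):
    x0,y0,x1,y1=win;w=np.clip(th-I[y0:y1,x0:x1].astype(np.float32),0,None);M=cv2.moments(w);c=np.array([x0+M['m10']/M['m00'],y0+M['m01']/M['m00']]);R.append(c);print('grip',c.round(2),plane(c,p,.025).round(4),plane(c,p,.045).round(4))
print('tri',tri(R[0],pt,R[1],ps))
print(np.degrees(np.arctan2(r.get_ee_rot()[1,1],r.get_ee_rot()[0,1])))
E
```

```text
[[277.29, 192.38], [282.58, 215.63], [312.86, 196.46]] [[292.56, 185.51], [284.56, 198.77], [316.12, 198.21]]
top ctrl 14.92 [0.5839 0.0792] [1.4 1.3 1.2] [0.05 0.05 0.05]
sc ctrl 14.59 [0.5816 0.0777] [0.7 0.8 0.6] [0.05 0.05 0.05]
tri ctrl 14.52 [0.5841 0.0797] [1.  1.  0.6] [0.0471 0.0468 0.048 ]
[[277.0, 192.75], [282.08, 216.08], [312.1, 196.4]] [[292.59, 185.52], [284.41, 198.74], [316.12, 198.25]]
top ctrl 15.44 [0.5832 0.0806] [1.2 1.2 0.7] [0.05 0.05 0.05]
sc ctrl 14.38 [0.5814 0.0779] [0.9 0.6 0.5] [0.05 0.05 0.05]
tri ctrl 15.24 [0.5842 0.0803] [1.2 0.9 0.4] [0.0474 0.0472 0.0459]
[[365.05, 237.97], [375.37, 260.71], [399.91, 236.14]] [[338.59, 246.51], [335.42, 264.33], [369.47, 258.78]]
top cover 25.19 [ 0.4845 -0.2195] [0.3 0.3 0.5] [0.003 0.003 0.003]
sc cover 25.06 [ 0.4855 -0.2162] [0.3 0.4 0.2] [0.003 0.003 0.003]
tri cover 25.09 [ 0.4837 -0.2183] [0.1 0.2 0.1] [0.006  0.0061 0.0064]
[[365.06, 237.91], [375.36, 260.71], [399.92, 236.12]] [[338.6, 246.44], [335.45, 264.3], [369.47, 258.72]]
top cover 25.15 [ 0.4846 -0.2195] [0.3 0.4 0.5] [0.003 0.003 0.003]
sc cover 25.09 [ 0.4857 -0.2162] [0.3 0.4 0.2] [0.003 0.003 0.003]
tri cover 25.07 [ 0.4837 -0.2183] [0.2 0.2 0.1] [0.0061 0.0061 0.0066]
((384.773193359375, 242.98971557617188), (36.34939193725586, 43.05067825317383), 66.03751373291016)
outline corners [[0.508, -0.126, 0.005], [0.5726, -0.2616, 0.005], [0.4596, -0.3116, 0.005], [0.3969, -0.1776, 0.005]] [ 0.4843 -0.2192  0.005 ]
grip [385.53 242.52] [ 0.4841 -0.2182  0.025 ] [ 0.4827 -0.2148  0.045 ]
grip [353.07 254.21] [ 0.4789 -0.2199  0.025 ] [ 0.4624 -0.2288  0.045 ]
tri (array([ 0.48379115, -0.21827679,  0.01994269]), np.float64(0.0019654866898933003))
-68.86639295101767
```

Key tops triangulate at 53–54 mm and are spaced 46 mm apart, the thread mouths come out at 47–49 mm and the cover at 6 mm, all matching the stated sizes. Controller yaw is about 14.5° and cover yaw 25.1°. Next I'll check IK, then press the round key.

```bash
cat >> h.py <<'E'
def rot(jaw_deg):
    a=np.radians(jaw_deg); y=np.array([np.cos(a),np.sin(a),0]); z=np.array([0,0,-1.]); return np.c_[np.cross(y,z),y,z]
KEYS={'round':(.5083,.1063),'square':(.5196,.0617),'bar':(.5309,.0170)}
E
python3 - <<'E'
from rig import r
from h import *
for a in(-75.5,14.5,-165.5):
    q=r.solve_ik([.5083,.1063,.09],rot(a));print(a,None if q is None else np.round(q,1))
for P,a in(((.4838,-.2183,.025),-64.9),((.4838,-.2183,.12),-64.9),((.6155,.0876,.1),-75.5)):
    q=r.solve_ik(P,rot(a));print(P,a,None if q is None else np.round(q,1))
E
```

```text
-75.5 [  24.6   35.4  -50.1  113.5   36.6   48.2 -121.4]
14.5 [ 23.7  34.8 -48.7 113.5  35.4  47.7 -30.5]
-165.5 [ -53.3   34.9   49.5  116.   -37.2   46.1 -147.2]
(0.4838, -0.2183, 0.025) -64.9 [ 45.4  36.7 -30.  113.4  29.5  37.5 -68.5]
(0.4838, -0.2183, 0.12) -64.9 [ 50.8  28.4 -36.6 111.4  22.6  47.4 -63. ]
(0.6155, 0.0876, 0.1) -75.5 [  21.    41.2  -44.4   98.6   34.3   54.7 -112.5]
```

```bash
python3 - <<'E'
from rig import r
from h import *
r.grip(0.0,20)
x,y=KEYS['round']
r.move_ptp([x,y,.20],rot(14.5)); r.move_l([x,y,.085]); r.wait(.3)
print(r.get_clock(),r.get_position(),r.get_force(),r.get_finger_gap())
E
```

```text
5.4583 [0.50875459 0.10622247 0.08559815] [ 0.7423458  -0.06212862 -0.26857317] 0.003317476437808457
```

```bash
cat > press.py <<'E'
from rig import r
from h import *
import sys
x,y=KEYS[sys.argv[1]]
p=r.get_position()
if np.hypot(p[0]-x,p[1]-y)>.004: r.move_l([x,y,.085],velocity=.1)
h=r.move_l([x,y,.0585],velocity=.02,threshold=7)
f0=r.get_force();z0=r.get_position()
r.wait(.25)
print(sys.argv[1],h,z0.round(4),f0.round(1),r.get_position().round(4),r.get_force().round(1))
r.move_l([x,y,.085],velocity=.1)
print(r.get_clock(),r.get_force().round(1))
E
python3 press.py round
```

```text
round True [0.5082 0.1063 0.0633] [-1.8 -0.7  8.4] [0.5082 0.1063 0.0633] [-1.  -0.3  7.7]
7.1 [-0.1  0.1 -0.3]
```

The tip stopped at 49.3 mm with 7.7 N, above the 4.6 N needed at the bottom, so the round key was fully down. Square and long are next.

```bash
python3 press.py square && python3 press.py bar; python3 - <<'E'
from rig import r
from h import *
r.move_l([.5309,.017,.16],velocity=.2)
r.grip(1.0)
r.move_ptp([.4838,-.2183,.14],rot(-64.9)); r.wait(.2)
print(r.get_clock(),r.get_position().round(4),r.get_finger_gap())
for n in("scene","top"): 
    im=r.read_camera(n)[:,:,::-1]; cv2.imwrite(f"pics/{n}2.png",im)
    c=im[175:285,265:425] if n=="top" else im[175:300,260:420]
    cv2.imwrite(f"pics/{n}2c.png",cv2.resize(c,None,fx=4,fy=4,interpolation=cv2.INTER_CUBIC))
E
```

```text
square True [0.5195 0.0617 0.0633] [-0.4 -0.6  7.2] [0.5196 0.0617 0.0633] [-0.5 -0.3  7.4]
9.35 [-0.5  1.2  0.4]
bar True [0.5309 0.017  0.0633] [-1.5  0.4  7.3] [0.5309 0.017  0.0633] [-1.2 -0.9  7.8]
11.6 [ 0.2 -0.6  0.7]
14.7333 [ 0.4846 -0.2163  0.1401] 1.0018675627964364
```

View pics/top2c.png

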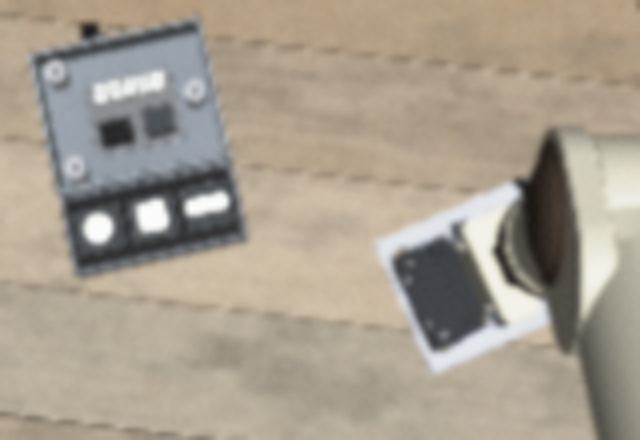

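View pics/scene2c.png

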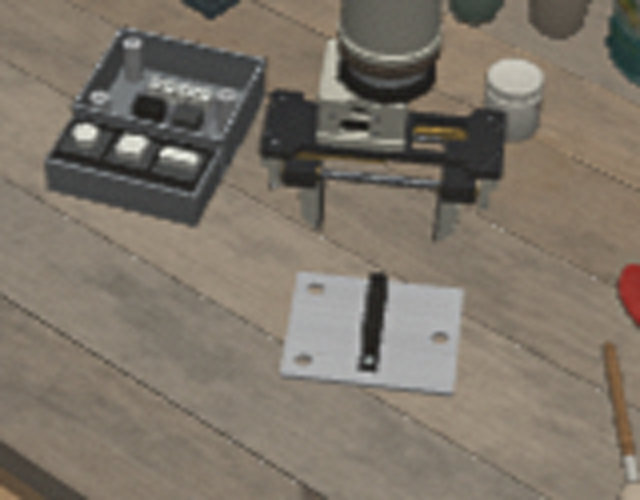

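All three keys stopped at the same depth with over 7 N, and all are up again. The fingers straddle the cover's grip: scene view grip at about (353,254), fingers either side. Now I'll descend and grasp.

```bash
python3 - <<'E'
from rig import r
from h import *
h=r.move_l([.4838,-.2183,.026],velocity=.1,threshold=8); print(h,r.get_position().round(4),r.get_force().round(1))
if not h:
    r.grip(0.0,40); r.wait(.2); print('gap',r.get_finger_gap(),r.get_finger_gap()*.092,r.get_force().round(1))
    h=r.move_l([.4838,-.2183,.14],velocity=.1); r.wait(.3)
    print(h,r.get_clock(),r.get_position().round(4),r.get_force().round(2),r.get_wrist_torque().round(2),r.get_finger_gap())
    for n in("scene","top"): 
        im=r.read_camera(n)[:,:,::-1]; cv2.imwrite(f"pics/{n}3.png",im)
    cv2.imwrite("pics/s3c.png",cv2.resize(cv2.imread("pics/scene3.png")[175:300,260:420],None,fx=4,fy=4,interpolation=cv2.INTER_CUBIC))
E
```

```text
False [ 0.4844 -0.2185  0.0266] [0.2 0.2 0. ]
gap 0.1717212198646637 0.01579835222754906 [ 0.7 -0.2 -0.7]
False 19.075 [ 0.4836 -0.2181  0.1397] [ 0.08  0.38 -1.94] [ 0.   -0.01  0.01] 0.16899530968297727
```

View pics/s3c.png

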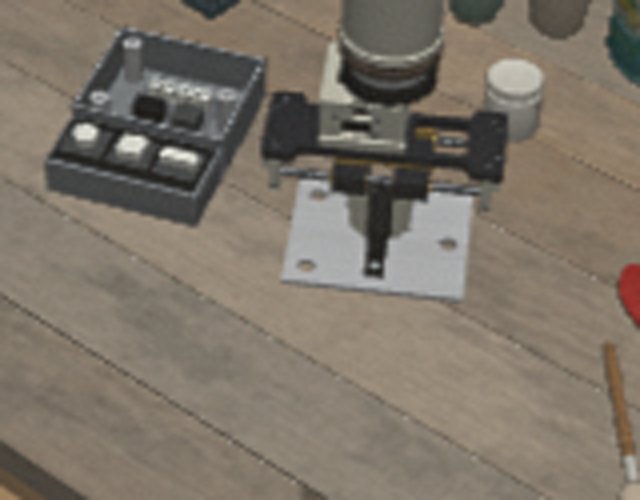

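The cover is lifted level and gripped 15.8 mm wide, which matches the 16 mm block. I'll carry it to 60 mm above the bay (still high) and measure there.

```bash
python3 - <<'E'
from rig import r
from meas import *
r.move_l([.6155,.0876,.14],frame=rot(-75.4),velocity=.12); r.wait(.4)
print(r.get_clock(),r.get_position().round(4),r.get_finger_gap())
for n,s in(("scene",(slice(140,240),slice(250,370))),("top",(slice(140,250),slice(250,390)))): 
    im=r.read_camera(n)[:,:,::-1]; cv2.imwrite(f"pics/{n}4.png",im)
    cv2.imwrite(f"pics/{n}4c.png",cv2.resize(im[s],None,fx=5,fy=5,interpolation=cv2.INTER_CUBIC))
E
```

```text
22.5 [0.6155 0.0876 0.14  ] 0.17466904166157698
```

View pics/scene4c.png

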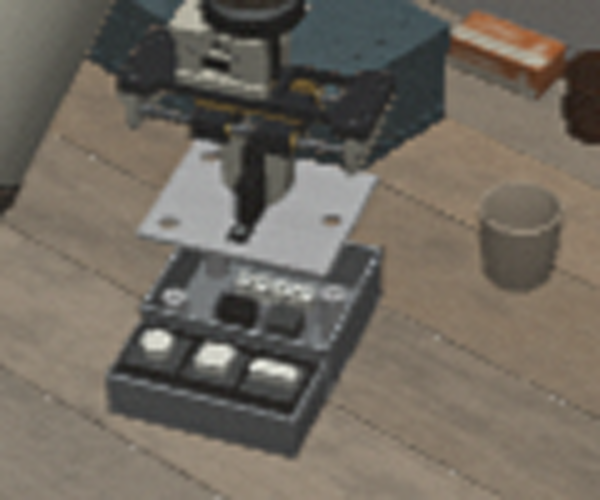

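View pics/top4c.png

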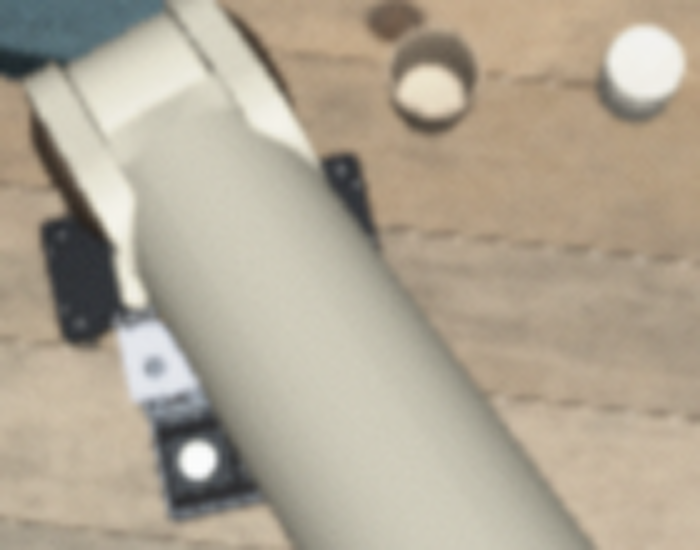

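The scene view shows the cover level above the bay, with holes at about (284,184), (316,184) and (291,171, partly hidden). The forearm blocks most of the top view. Before descending I'll refine the pillar tops, which are the weakest measurement, using two frames.

```bash
python3 - <<'E'
import cv2,numpy as np
T=(cv2.imread("pics/top0.png").astype(float)+cv2.imread("pics/top2.png"))/2
S=(cv2.imread("pics/scene0.png").astype(float)+cv2.imread("pics/scene2.png")+cv2.imread("pics/scene3.png"))/3
cv2.imwrite("pics/Tm.png",T);cv2.imwrite("pics/Sm.png",S)
rows=[]
for I,cs in((T,((277.5,192.5),(282.5,215.7),(313,197))),(S,((292.6,185.5),(284.5,198.8),(316.1,198.3)))):
    w=[]
    for u,v in cs:
        u,v=int(round(u)),int(round(v)); c=I[v-8:v+9,u-8:u+9].astype(np.uint8)
        w.append(cv2.resize(c,None,fx=15,fy=15,interpolation=cv2.INTER_NEAREST))
    rows.append(np.hstack(w))
cv2.imwrite("pics/pil.png",np.vstack(rows))
E
```

```text
[ WARN:0@0.112] global loadsave.cpp:1063 imwrite_ Unsupported depth image for selected encoder is fallbacked to CV_8U.
```

View pics/pil.png

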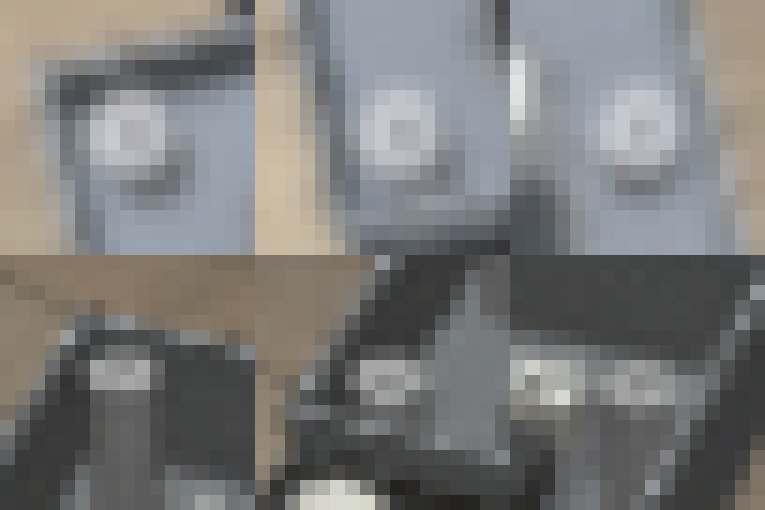

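The pillar tops are neutral grey on a bluish floor, so the red channel separates them cleanly.

```bash
python3 - <<'E'
from rig import r
from meas import *
pt,ps=r.camera_params("top"),r.camera_params("scene")
T=cv2.imread("pics/Tm.png")[:,:,2];S=cv2.imread("pics/Sm.png")[:,:,2]
K=[('k',0.046),('s',0),('b',-.046)]
for lo,lo2 in((158,105),(168,112)):
  A=[blob(T,c,4,lo) for c in((277.5,192.5),(282.5,215.7),(313,197))]
  B=[blob(S,c,3,lo2) for c in((292.6,185.5),(284.5,198.8),(316.1,198.3))]
  print([(a.round(2).tolist(),n) for a,n in A],[(a.round(2).tolist(),n) for a,n in B])
  A=[a for a,_ in A];B=[b for b,_ in B]
  for n,P in(("top",[plane(c,pt,.05) for c in A]),("sc",[plane(c,ps,.05) for c in B]),("tri",[tri(a,pt,b,ps)[0] for a,b in zip(A,B)])):
    th,t,e=fit(TH,P);
    bay=t+.0325*np.array([np.cos(th),np.sin(th)])
    print(n,np.degrees(th).round(2),t.round(4),'bay',bay.round(4),(e*1e3).round(1),np.round([p[2] for p in P],4))
# cover hole at top surface z=.005 on the table, from earlier pixel positions
A=[(365.05,237.97),(375.37,260.71),(399.91,236.14)];B=[(338.59,246.51),(335.42,264.33),(369.47,258.78)]
for n,P in(("top",[plane(c,pt,.005) for c in A]),("sc",[plane(c,ps,.005) for c in B])):
    th,t,e=fit(HO,P);print('cover',n,np.degrees(th).round(2),t.round(4))
# now: hover
S4=cv2.imread("pics/scene4.png",0);T4=cv2.imread("pics/top4.png",0)
B=[blob(S4,c,3,l,True) for c,l in(((291.7,171),150),((283.5,184),150),((316.3,183.7),150))]
print([(b.round(2).tolist(),n) for b,n in B])
P=[plane(b,ps,.1185) for b,_ in B];print(np.round(P,4).tolist(),np.degrees(fit(HO,P)[0]),fit(HO,P)[1:], fit(HO[1:],P[1:]))
b,n=blob(T4,(280.7,213.2),3,200,True);print(b,n,plane(b,pt,.1185))
E
```

```text
[([277.96, 192.39], 21), ([282.94, 215.87], 29), ([312.94, 196.69], 29)] [([292.56, 185.48], 10), ([284.6, 198.8], 15), ([316.08, 198.23], 24)]
top 14.67 [0.5832 0.078 ] bay [0.6147 0.0863] [0.9 0.9 0.2] [0.05 0.05 0.05]
sc 14.58 [0.5816 0.0777] bay [0.613  0.0858] [0.5 0.8 0.7] [0.05 0.05 0.05]
tri 14.53 [0.5832 0.0785] bay [0.6147 0.0867] [0.9 0.9 0.2] [0.0487 0.048  0.0487]
[([277.85, 192.39], 18), ([282.89, 215.87], 22), ([313.01, 196.72], 23)] [([292.56, 185.52], 8), ([284.57, 198.77], 13), ([316.07, 198.21], 22)]
top 14.63 [0.5832 0.0781] bay [0.6146 0.0864] [0.9 0.9 0.5] [0.05 0.05 0.05]
sc 14.58 [0.5815 0.0777] bay [0.613  0.0859] [0.8 0.8 0.8] [0.05 0.05 0.05]
tri 14.41 [0.5831 0.0787] bay [0.6146 0.0867] [0.7 0.8 0.1] [0.0483 0.0481 0.049 ]
cover top 25.19 [ 0.4843 -0.2192]
cover sc 25.06 [ 0.4839 -0.2171]
[([293.66, 170.2], 28), ([283.28, 184.03], 11), ([315.88, 183.45], 8)]
[[0.6495, 0.1484, 0.1185], [0.5614, 0.1318, 0.1185], [0.6301, 0.0337, 0.1185]] 12.306250812926148 (array([0.61744488, 0.08734612]), array([0.00323076, 0.00332416, 0.00211178])) (np.float64(0.2526732409910914), array([0.61584074, 0.08894602]), array([7.05102922e-05, 7.05102922e-05]))
[280.28851541 212.87394958] 16 [0.56105905 0.13043186 0.1185    ]
```

Red-channel fits agree: bay centre at about (0.6147, 0.0865), yaw 14.55°. The cover centre is within about 1 mm of the TCP. I'll descend to hover with the corrected centre and measure again.

```bash
cat > hov.py <<'E'
from rig import r
from meas import *
import sys
x,y,z,a=map(float,sys.argv[1:5]);tag=sys.argv[5]
h=r.move_l([x,y,z],frame=rot(a),velocity=.04,threshold=10); r.wait(.5)
print(h,r.get_clock(),r.get_position().round(4),r.get_force().round(1))
for n,s in(("scene",(slice(150,240),slice(260,360))),("top",(slice(170,250),slice(255,335)))): 
    im=np.mean([r.read_camera(n) for _ in range(3)],0).round().astype(np.uint8)[:,:,::-1]; cv2.imwrite(f"pics/{n}{tag}.png",im)
    cv2.imwrite(f"pics/{n}{tag}c.png",cv2.resize(im[s],None,fx=6,fy=6,interpolation=cv2.INTER_CUBIC))
E
python3 hov.py .6146 .0863 .0915 -75.45 5
```

```text
False 24.4667 [0.6146 0.0863 0.0915] [-0.2  0.3 -2.7]
```

View pics/scene5c.png

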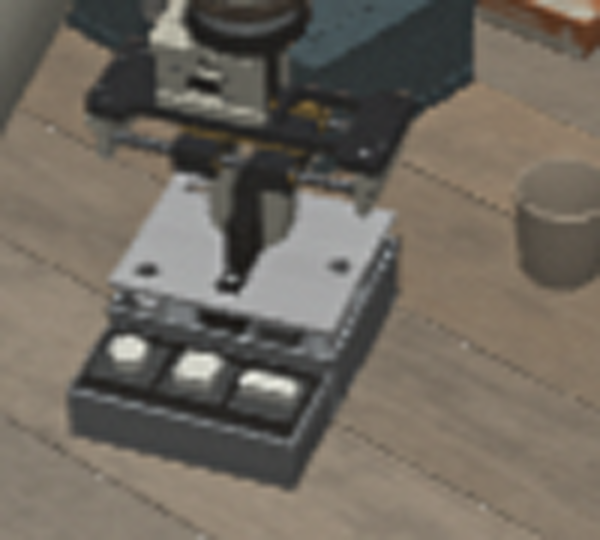

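View pics/top5c.png

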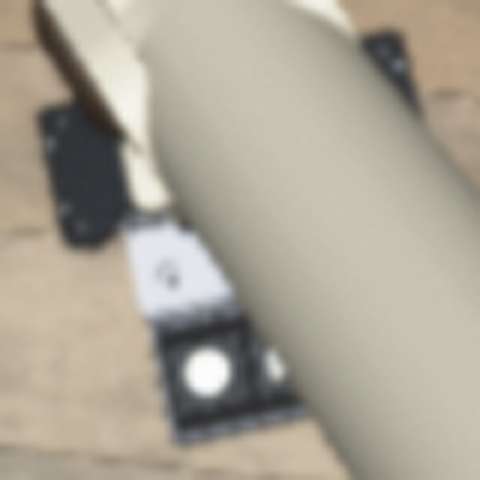

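The scene view shows the cover hovering level, with holes b at about (284,195) and c at (316,194). The top view shows the bore of thread b inside hole b at about (283,216). Now the residuals, comparing holes and threads within the same camera.

```bash
cat > res.py <<'E'
from rig import r
from meas import *
import sys
pt,ps=r.camera_params("top"),r.camera_params("scene"); tag=sys.argv[1]; zt=float(sys.argv[2])
S=cv2.imread(f"pics/scene{tag}.png",0);T=cv2.imread(f"pics/top{tag}.png",0)
g=lambda c:(c[0],c[1])
ths=[plane(c,ps,.05)[:2] for c in((292.56,185.5),(284.59,198.79),(316.08,198.22))]
tht=[plane(c,pt,.05)[:2] for c in((277.9,192.39),(282.92,215.87),(312.97,196.7))]
th,t,_=fit(TH,ths);R=lambda a:np.array([[np.cos(a),-np.sin(a)],[np.sin(a),np.cos(a)]]);fs=np.array(TH)@R(th).T+t
th2,t2,_=fit(TH,tht);ft=np.array(TH)@R(th2).T+t2
for lo in(150,140):
  B=[blob(S,c,3,lo,True) for c in((284.2,194.5),(316.4,194))]
  P=[plane(b,ps,zt)[:2] for b,_ in B]
  print([(b.round(2).tolist(),n) for b,n in B],np.round(P,4).tolist());f=fit(HO[1:],P);print('cover sc',np.degrees(f[0]).round(2),f[1].round(4),f[2].round(4))
  print('scene hole-thread b,c mm',((P[0]-fs[1])*1e3).round(1),((P[1]-fs[2])*1e3).round(1))
print(T[208:224,276:291])
print('pred top: hole b edges centre',project([*ft[1],zt],pt),'bore',project([*ft[1],.05],pt))
E
python3 res.py 5 .0700
```

```text
[([284.08, 194.6], 10), ([316.19, 193.93], 11)] [[0.5594, 0.1295], [0.6285, 0.0317]]
cover sc 14.72 [0.614  0.0869] [0.0001 0.0001]
scene hole-thread b,c mm [0.9 1. ] [1.2 1. ]
[([284.09, 194.6], 8), ([316.25, 193.92], 9)] [[0.5593, 0.1294], [0.6287, 0.0315]]
cover sc 14.75 [0.6141 0.0868] [0.0002 0.0002]
scene hole-thread b,c mm [0.9 1. ] [1.3 0.9]
[[149 162 184 193 197 202 212 213 187 143 128 126 121 127 136]
 [187 206 220 224 224 226 227 227 218 202 193 173 133 121 130]
 [200 223 229 229 229 229 229 229 228 225 223 205 160 129 126]
 [203 226 229 230 230 230 229 229 229 229 228 220 195 155 127]
 [202 226 229 229 229 228 226 225 227 229 229 227 219 189 139]
 [200 224 229 229 227 219 209 210 220 228 229 230 227 209 163]
 [199 220 228 228 222 205 199 204 213 226 230 230 229 222 197]
 [198 216 228 228 218 200 200 195 201 225 229 229 229 228 220]
 [194 213 228 228 222 207 200 171 182 219 229 230 230 230 227]
 [193 209 227 229 227 221 209 180 190 222 229 229 230 229 227]
 [194 206 226 229 228 227 223 213 216 226 228 229 227 225 224]
 [192 202 220 228 228 228 227 226 226 225 223 221 218 211 202]
 [190 197 214 225 227 224 223 220 218 211 200 187 185 182 170]
 [190 193 205 216 215 202 193 187 187 186 175 157 144 140 127]
 [189 187 188 186 184 171 160 147 142 140 137 128 119 117  97]
 [188 185 177 158 141 127 122 119 118 113 104  97  93  93  77]]
pred top: hole b edges centre [[282.38176854 215.28731109]] bore [[283.01393393 216.10733705]]
```

```bash
python3 - <<'E'
import cv2,numpy as np
a=cv2.imread("pics/top5.png")[206:226,272:294];b=cv2.imread("pics/scene5.png")[182:202,275:297];c=cv2.imread("pics/scene5.png")[182:202,305:327]
cv2.imwrite("pics/z5.png",np.hstack([cv2.resize(x,None,fx=12,fy=12,interpolation=cv2.INTER_NEAREST) for x in(a,b,c)]))
E
```

```text
(no output)
```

View pics/z5.png

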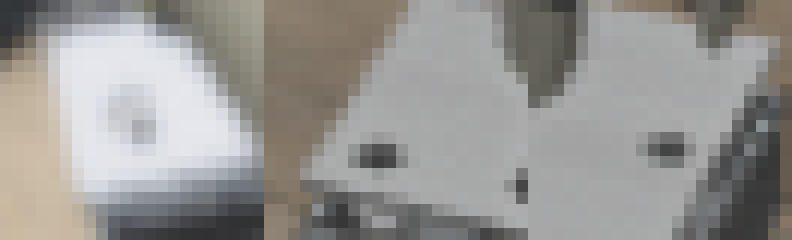

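Both views say the cover sits about 1–1.5 mm too far in +x and +y. I'll correct by (-1.1, -1.2) mm and check again.

```bash
python3 hov.py .6135 .0851 .0915 -75.45 6; python3 res.py 6 .07; python3 - <<'E'
import cv2,numpy as np
from h import blob
for t in(5,6):
    T=cv2.imread(f"pics/top{t}.png",0); print('hole',blob(T,(282,215),3,222,True),'bore',blob(T,(283,216),2,194,True))
a=cv2.imread("pics/top6.png")[206:226,272:294];b=cv2.imread("pics/scene6.png")[182:202,275:297];c=cv2.imread("pics/scene6.png")[182:202,305:327]
cv2.imwrite("pics/z6.png",np.hstack([cv2.resize(x,None,fx=12,fy=12,interpolation=cv2.INTER_NEAREST) for x in(a,b,c)]))
E
```

```text
False 25.5167 [0.6135 0.0851 0.0915] [ 0.8 -0.1 -2.9]
[([284.2, 194.84], 11), ([316.23, 194.23], 12)] [[0.5585, 0.1282], [0.6272, 0.0306]]
cover sc 14.58 [0.6129 0.0857] [0.0001 0.0001]
scene hole-thread b,c mm [-0.  -0.2] [-0.2 -0.1]
[([284.22, 194.81], 9), ([316.21, 194.28], 11)] [[0.5586, 0.1283], [0.6269, 0.0305]]
cover sc 14.36 [0.6129 0.0856] [0.0002 0.0002]
scene hole-thread b,c mm [ 0.1 -0.2] [-0.4 -0.2]
[[135 152 156 163 184 193 196 195 179 137 114 122 124 127 135]
 [163 194 203 209 220 223 225 224 217 199 188 179 154 129 129]
 [182 216 226 227 228 229 229 229 228 226 223 216 187 140 124]
 [185 222 229 230 230 230 229 229 229 229 228 226 207 162 128]
 [191 222 229 230 229 229 229 228 228 228 229 228 220 192 146]
 [193 218 228 229 228 226 223 221 226 228 229 230 227 214 174]
 [195 213 227 228 225 214 210 213 219 225 229 230 229 224 201]
 [190 206 226 229 222 206 203 198 204 222 228 230 230 229 220]
 [184 197 223 229 225 215 202 170 177 215 228 230 230 230 227]
 [188 198 221 228 228 224 209 174 178 215 228 229 230 229 228]
 [190 198 217 228 229 228 221 207 208 224 228 229 228 228 227]
 [192 196 213 227 229 228 227 224 225 227 227 224 224 222 218]
 [191 189 203 224 228 227 225 224 224 223 217 205 198 191 184]
 [188 182 190 216 223 219 209 201 200 195 190 176 155 139 126]
 [188 182 181 193 196 186 175 163 153 140 139 132 124 116  95]
 [188 185 178 167 150 130 125 123 120 111 103  96  95  93  75]]
pred top: hole b edges centre [[282.38176854 215.28731109]] bore [[283.01393393 216.10733705]]
hole (array([282.75409836, 215.52693208]), 24) bore (array([283.30188679, 216.33962264]), 4)
hole (array([283.06527415, 216.07310705]), 21) bore (array([283.42857143, 216.46753247]), 4)
```

View pics/z6.png

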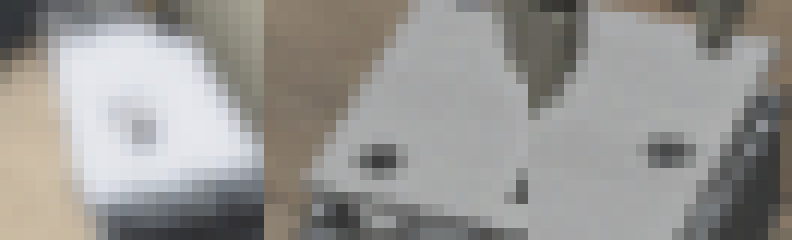

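View pics/scene6c.png

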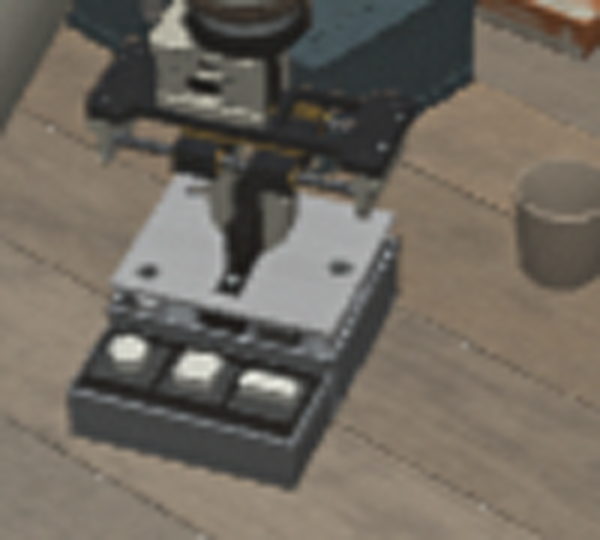

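```bash
python3 - <<'E'
from rig import r
from h import *
pt,ps=r.camera_params("top"),r.camera_params("scene")
print('hole b tri',tri((282.65,215.5),pt,(284.2,194.84),ps))
print(r.get_force().round(2),r.get_wrist_torque().round(2),r.get_finger_gap(),r.get_ee_rot().round(4).tolist(),r.get_joint_velocities().round(3))
r.hand_in(); print(r.get_clock())
E
```

```text
hole b tri (array([0.559254  , 0.12836045, 0.06943438]), np.float64(0.0008334490710649641))
[-0.24  0.34 -2.17] [ 0.04 -0.03 -0.03] 0.17225482766018138 [[0.9679, 0.2513, 0.0], [0.2513, -0.9679, 0.0], [0.0, -0.0, -1.0]] [-0.002  0.01  -0.016 -0.126 -0.017  0.064  0.058]
the job is handed in; nothing more can be done
the job is handed in; nothing more can be done
```

I pressed the round, square and long keys in that order and picked up the aluminium cover by its grip. I handed the job in at about 26 s with the cover held about 15 mm above the bay. No verdict was reported.

**Keys:** each one stopped with the fingertip at 49.3 mm above the table under 7–8 N. That is above the 4.6 N needed at the bottom, so each was fully down. The pictures show all three up again afterwards.

**Hold at hand-in:**
- **Grip:** the gap was 15.8 mm, matching the 16 mm block.
- **Level:** the tool pointed exactly straight down. I did not measure the cover's own tilt separately.
- **Clear of the controller:** the wrist carried 2–3 N, about the cover's weight, with almost no moment. I took that as not touching.
- **Height:** hole b triangulated at 69 mm, against 70 mm expected for the top face. That puts the underside at about 65 mm.

**Alignment:** the scene camera put holes b and c within about 0.4 mm of their threads. Cover yaw was about 14.5°, against 14.55° for the controller.

**What disagreed or could not be seen:**
- **Top-view offset:** the earlier top-camera fit put the bay centre about 1.2 mm further in x and y than where I finished. The bore of thread b seen through hole b suggests about 0.7 mm. Both are inside the 4 mm tolerance.
- **Hole a:** it was largely hidden by the gripper in the scene view and by the forearm in the top view, so its position is inferred from b, c and the cover's shape.

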